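# Unscrew the green spice cap

## Robot

A 6-joint arm with a two-finger parallel gripper is mounted at the origin on a cart in front of the work surface, level with it; the furniture and walls round the work are solid. World frame = base frame: x ahead of the robot, y to its left, z up, the work surface at z = 0. Lengths are in m, angles in degrees, forces in N, time in s.
With the tool pointing down it reaches from about 0.35 to 0.875 m from the base axis. Payload 4.2 kg.
Tool frame: the origin (TCP) lies midway between the tips of the shut fingers; the grasp point (between the pads) lies 19 mm behind it; y points along the fingers, z is the direction in which the jaws open and shut, and the axes are right-handed (so a half turn about y gives the same grasp; the last joint's range is limited). The gripper opens to 87 mm and grips with 3 to 60 N. Pads are 19 mm wide; open, the fingers measure 117 mm over their backs; the gripper's body (75 mm by 190 mm) begins 51 mm behind the grasp point.
Start: joints at [-49.87, 22.042, 0.453, 0, -68.411, -14.817], TCP at [0.267, -0.565, 0.223] pointing down, gripper open.
Joint ranges: [-179.83, 179.83], [-69.29, 118.12], [-61.27, 80.66], [-181.25, 117.63], [-171.15, -9.14], [-177.46, 177.46]. Speed limits (degrees/s): [159.86, 159.86, 180, 180, 180, 180].

## Interface

Orientations are given as [roll, pitch, yaw] about the fixed x, y, z axes, in that order (R = Rz(yaw) Ry(pitch) Rx(roll)).
In Python, from workcell import env gives the robot as it stands. The module is installed in compiled form; this text tells all that it offers. Calls block until the motion is done:
- env.goto(position, orientation): joint-space move of the TCP to a pose.
- env.move_straight(position, rotation=None, rate=0.15, force_limit=None): straight line of the TCP; rotation=None keeps the orientation; rate is the mean speed in m/s. With force_limit (N) it stops when the force on the tool has changed by that much, and returns True; else False.
- env.set_joints(angles): joint-space move.
- env.gripper_to(opening, grasp_force=None): opening from 0.0 (shut) to 1.0 (fully open); grasp_force is the grip in N (None keeps the last); returns when the fingers have stopped.
- env.dwell(seconds).
- env.inverse_kinematics(position, orientation): joint angles nearest the present ones, or None.
- env.read_state(): the state.
- env.grab_frame(name): name is "side" or "top"; returns a dict with "image" (480x640x3 uint8, blue, green, red), "fx", "fy", "cx", "cy" (pixels), "D" ([k1, k2, p1, p2, k3] as OpenCV has them; the pictures are not rectified), "position" and "orientation" of the camera in the world. Camera axes: x right, y up, looking along -z (the intrinsics and any distortion apply to the point x, -y, -z); pixel columns grow to the right and rows downward; lengths in m; the calibration is good to about 2 mm. A picture is of the moment at which its call begins. There is no depth.
A pose or a line that the arm cannot do raises env.Unreachable and nothing moves.
- env.close_job(): hands the job in, once; it reports no verdict.
Trained networks look in a picture, given as the dict that the camera call returned (one of the last four; its "shot" number tells which), for a name from the list of things; names that differ only in an ending like _2 or _b are one class to them, and where a whole thing is asked for, a point or a joint stands for the part that bears it (a point fixed in the world has none). Each returns a list of dicts, best first, with "score" (0 to 1); they miss things now and then, are a little off and sometimes report something else, mostly with a low value. They report only what shows in the picture. A call takes as long as a camera call.
- env.search_frame(picture, thing): "xyz" ([x, y, z] in m, in world coordinates, good to about 4 mm: the middle of the surface that is visible of it).
- env.trace(picture, thing): "mask" (480x640 bool, what is visible of it).
The state is a dict: "clock": time; "joint_positions": joint angles; "qvel": joint speeds; "joint_torque": joint torques, N m; "position": TCP position; "tool_rot": TCP orientation; "force": force on the tool from outside, world axes, zero at the start; "wrist_torque": the same for the moment, N m; "opening": opening from 0.0 (shut) to 1.0 (fully open).
Only numpy, scipy, OpenCV 4.12 (cv2) and the standard library are available. Lean on these libraries where they do the work, as an engineer would, in place of code of your own. Each camera call takes 0.05 s, during which the arm holds its last target.

## Task

I need the spice with the green cap for the pan: twist that cap open, anticlockwise seen from above, all the way to its stop (a bit less than a quarter turn), and let go of it. Leave the red and the blue cap screwed shut.

Things in the scene. Friction and masses are not known exactly. Their poses are not given: they have to be found in the camera images.
- green_cap_grip (a point): centre of the green screw cap, on its axis at half height (about 101 mm above the worktop). Ribbed upright cylinder, 49 mm diameter (51 over the ribs), 26 mm high. A white bar on its top points to this point's -x; x and y turn with the cap, z is up. Below it a 42 mm glass jar, clamped in a fixed wooden holder: it cannot turn or tip.
- green_cap (a joint): turn of the green cap in rad: 0 shut, grows anticlockwise seen from above, stop at 1.25 (72 degrees) = open. It does not rise, turns against about 0.1 N m and stays where it is left; it starts near 0. When shut, its white bar points squarely across the row of jars to the holder's long side with three black dots (the robot's side).
- red_cap (a joint): turn of the red cap, likewise: 0 shut, 1.25 open; starts near 0. The green, red and blue capped jars stand in one row in the holder, 110 mm between axes, in changing order; same caps, tops within 10 mm of one height (113 to 120 mm above the worktop).
- blue_cap (a joint): turn of the blue cap, likewise: 0 shut, 1.25 open; starts near 0.

How it is judged:
By the outcome, as a careful person would: the job done as asked, in the order asked, and still so for the second after the job is handed in, with the robot touching nothing.
It also fails if it takes over 40 s, if anything falls off the work surface, if the arm or the gripper's body presses on something with over 40 N, if the wrist force passes 120 N, or if a joint passes its speed limit or range.

## Working session

There is one attempt and no reset: what is moved stays moved. The work goes in short steps, each a Python script; the robot and the scene stay as the last script left them, time stands still between calls to the robot, and variables do not carry over. Pictures are saved under pics/ and viewed, and the job is handed in when it is done.

```bash
mkdir -p pics; python3 - <<'E'
from workcell import env
import cv2
print(env.read_state())
for n in("top","side"):
    f=env.grab_frame(n); cv2.imwrite(f"pics/{n}0.png",f["image"])
    print(n,{k:v for k,v in f.items() if k!="image"})
    for t in("green_cap","red_cap","blue_cap"):
        print(t,[(r["score"],r["xyz"]) for r in env.search_frame(f,t)][:3])
E
```

```text
{'clock': 0.0, 'joint_positions': array([-4.98701099e+01,  2.20916685e+01,  3.80136890e-01, -3.06025922e-02,
       -6.84119990e+01, -1.48163812e+01]), 'qvel': array([-0.03682126, -0.03464525,  0.02558   , -0.03861079,  0.00764114,
       -0.0335816 ]), 'joint_torque': array([ 1.87420324e-04, -3.90667212e+01,  1.87407696e+01,  4.21995699e+00,
        1.11108623e-02, -1.34259126e-04]), 'position': array([ 0.2669936 , -0.56442886,  0.22144832]), 'tool_rot': array([-8.98733034e+01,  4.10397819e-03,  2.53022231e+01]), 'force': array([-0.10533753,  0.4666705 , -0.3259151 ]), 'wrist_torque': array([-0.03640847,  0.03969121,  0.00645608]), 'opening': 1.0023873122649165}
top {'fx': 450.68632887932716, 'fy': 450.68632887932716, 'cx': 314.8061858605893, 'cy': 235.01552734019353, 'D': array([-0.02341055,  0.        ,  0.        ,  0.        ,  0.        ]), 'position': array([ 0.37825595, -0.13002875,  0.98289463]), 'orientation': array([ 8.21204524e+00, -3.78195390e-02, -9.16876591e+01]), 'shot': 1}
green_cap [(0.84, [0.5113, -0.2367, 0.1122])]
red_cap [(0.67, [0.4723, -0.0246, 0.1135])]
blue_cap [(0.79, [0.4928, -0.1257, 0.1218])]
side {'fx': 538.3141766929976, 'fy': 538.3141766929976, 'cx': 329.3024720853301, 'cy': 249.0534370173637, 'D': array([-0.09091174,  0.        ,  0.        ,  0.        ,  0.        ]), 'position': array([0.20080407, 0.58175646, 0.42690958]), 'orientation': array([  69.37413857,    0.22494689, -156.57083727]), 'shot': 2}
green_cap [(0.83, [0.5041, -0.2281, 0.108])]
red_cap [(0.7, [0.4668, -0.0075, 0.1114]), (0.59, [0.4872, -0.1142, 0.1135])]
blue_cap [(0.98, [0.4825, -0.1132, 0.1153]), (0.46, [0.5058, -0.2278, 0.1067])]
```

View pics/top0.png

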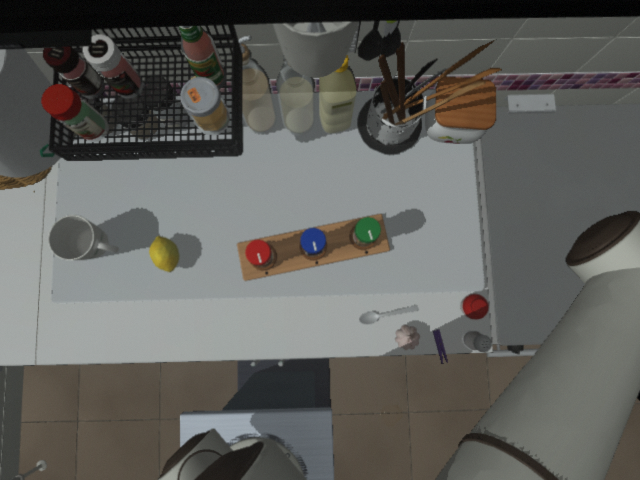

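View pics/side0.png

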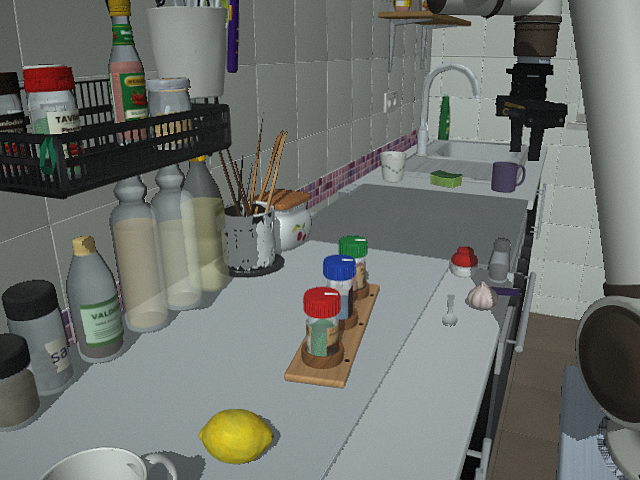

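```bash
cat > h.py <<'E'
from workcell import env
import cv2, numpy as np
from scipy.spatial.transform import Rotation as R
def plane(f,uv,z):
    K=np.array([[f["fx"],0,f["cx"]],[0,f["fy"],f["cy"]],[0,0,1]])
    p=cv2.undistortPoints(np.float64(uv).reshape(-1,1,2),K,f["D"]).reshape(-1,2)
    d=np.c_[p[:,0],-p[:,1],-np.ones(len(p))]@R.from_euler("xyz",f["orientation"],degrees=True).as_matrix().T
    c=f["position"]; return c+d*((z-c[2])/d[:,2])[:,None]
def project(f,P):
    K=np.array([[f["fx"],0,f["cx"]],[0,f["fy"],f["cy"]],[0,0,1]])
    q=(np.atleast_2d(P)-f["position"])@R.from_euler("xyz",f["orientation"],degrees=True).as_matrix()*[1,-1,-1]
    return cv2.projectPoints(q,np.zeros(3),np.zeros(3),K,f["D"])[0].reshape(-1,2)
Z={"green":.114,"blue":.117,"red":.1165}
def caps(f,tag):
    im=f["image"].astype(int); out={}
    for c in Z:
        t=env.trace(f,c+"_cap")
        if not t: print(c,"no mask"); continue
        m=t[0]["mask"].astype(np.uint8)
        m=cv2.morphologyEx(m,cv2.MORPH_CLOSE,np.ones((5,5)))
        # whole-cap mask; white bar inside hull
        cn=max(cv2.findContours(m,0,2)[0],key=cv2.contourArea); h=cv2.convexHull(cn)
        mm=np.zeros_like(m); cv2.fillPoly(mm,[h],1)
        b=(mm>0)&(im.min(2)>im[mm>0].min(1).mean()+55)
        ys,xs=np.nonzero(b); hp=plane(f,h.reshape(-1,2),Z[c])
        (cx,cy),r=cv2.minEnclosingCircle(np.float32(hp[:,:2]*1000))
        s=f'{c} score {t[0]["score"]} circ {cx:.1f} {cy:.1f} r {r:.1f} nbar {len(xs)}'
        if len(xs)>3:
            bp=plane(f,np.c_[xs,ys],Z[c])[:,:2]; bm=bp.mean(0)
            w=np.linalg.svd(bp-bm)[2][0]
            v=bm-np.array([cx,cy])/1000; w=w*np.sign(w@v)
            s+=f' bar mean {np.round(bm*1000,1)} bar dir {np.degrees(np.arctan2(w[1],w[0])):.1f} centre->bar {np.degrees(np.arctan2(v[1],v[0])):.1f}'
        print(s)
E
python3 - <<'E'
from h import *
f=env.grab_frame("top"); caps(f,"")
im=f["image"][205:285,225:405]; cv2.imwrite("pics/crop1.png",cv2.resize(im,(720,320),interpolation=cv2.INTER_CUBIC))
g=env.grab_frame("side"); caps(g,"")
cv2.imwrite("pics/crop2.png",cv2.resize(g["image"][225:395,280:400],None,fx=3.5,fy=3.5,interpolation=cv2.INTER_CUBIC))
E
```

```text
green score 0.89 circ 509.8 -237.0 r 26.2 nbar 24 bar mean [ 501.4 -241.9] bar dir -165.0 centre->bar -150.0
blue score 0.66 circ 492.6 -129.2 r 25.4 nbar 21 bar mean [ 481.9 -132.7] bar dir -167.9 centre->bar -161.7
red no mask
green score 0.77 circ 500.1 -210.8 r 55.9 nbar 40 bar mean [ 490.1 -216.9] bar dir -68.6 centre->bar -148.6
blue score 0.79 circ 486.4 -109.8 r 53.1 nbar 75 bar mean [ 486.  -103.3] bar dir 109.1 centre->bar 93.8
red score 0.77 circ 460.6 5.5 r 44.9 nbar 42 bar mean [462.9 -14.6] bar dir -80.6 centre->bar -83.6
```

View pics/crop1.png

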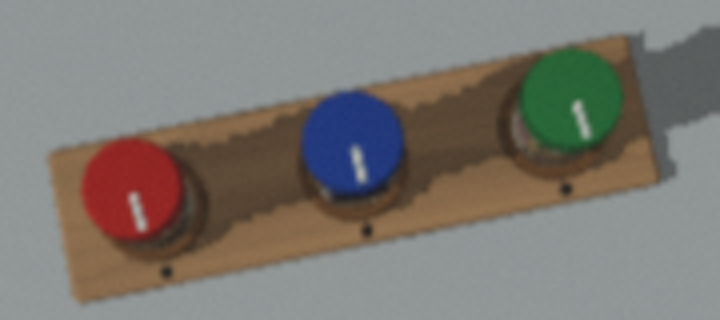

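View pics/crop2.png

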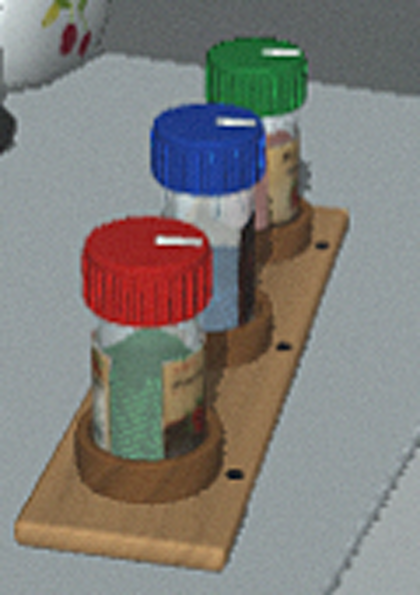

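```bash
python3 - <<'E'
from h import *
f=env.grab_frame("top"); g=env.grab_frame("side")
for n,a,b,z in (("green",(571,98),(257,62),.114),("blue",(353,142),(209,132),.117),("red",(132,188),(148,246),.1165)):
    pa=plane(f,[(225.+a[0]/4-.4,205+a[1]/4-.4)],z)[0]; pb=plane(g,[(280+b[0]/3.5-.4,225+b[1]/3.5-.4)],z)[0]
    print(n,pa.round(4),pb.round(4))
m=[(166,271),(367,230),(566,188)]
print("dots",plane(f,[(225+x/4-.4,205+y/4-.4) for x,y in m],.015).round(4))
P=np.array([.5095,-.237,.101])
env_j=env.read_state()["joint_positions"]
for yaw in(-60,-45,-30,-15,0,15,30,45,60,90):
    print(yaw,env.inverse_kinematics([.5095,-.237,.082],[-90,0,yaw]))
# overlay
im=f["image"].copy()
t=np.linspace(0,6.28,60)
for F,n in((f,"t"),(g,"s")):
    im=F["image"].copy()
    im=cv2.resize(im,None,fx=4,fy=4,interpolation=cv2.INTER_CUBIC)
    for z in(.088,.114):
        uv=project(F,np.c_[.5095+.0245*np.cos(t),-.237+.0245*np.sin(t),t*0+z])
        cv2.polylines(im,[np.int32((uv+.5)*4-.5)],True,(0,255,255),1)
    c=(project(F,P)[0]*4).astype(int); cv2.imwrite(f"pics/ov_{n}.png",im[c[1]-200:c[1]+200,c[0]-200:c[0]+200])
cv2.imwrite("pics/ov.png",np.hstack([cv2.imread("pics/ov_t.png"),cv2.imread("pics/ov_s.png")]))
E
```

```text
green [ 0.5122 -0.2372  0.114 ] [ 0.5082 -0.2262  0.114 ]
blue [ 0.4933 -0.1302  0.117 ] [ 0.4922 -0.1262  0.117 ]
red [ 0.4741 -0.0228  0.1165] [ 0.4699 -0.0111  0.1165]
dots [[ 0.4401 -0.028   0.015 ]
 [ 0.4589 -0.1364  0.015 ]
 [ 0.4784 -0.2444  0.015 ]]
-60 [-8.42427590e+00  2.40761037e+01 -1.89661237e+01 -2.54444375e-14
 -4.69577726e+01 -1.41575724e+02]
-45 [-8.42427590e+00  2.40761037e+01 -1.89661237e+01 -2.54444375e-14
 -4.69577726e+01 -1.26575724e+02]
-30 [-8.42427590e+00  2.40761037e+01 -1.89661237e+01 -2.54444375e-14
 -4.69577726e+01 -1.11575724e+02]
-15 [-8.42427590e+00  2.40761037e+01 -1.89661237e+01 -2.54444375e-14
 -4.69577726e+01 -9.65757241e+01]
0 [-8.42427590e+00  2.40761037e+01 -1.89661237e+01 -2.54444375e-14
 -4.69577726e+01 -8.15757241e+01]
15 [-8.42427590e+00  2.40761037e+01 -1.89661237e+01 -2.54444375e-14
 -4.69577726e+01 -6.65757241e+01]
30 [ -8.4242759   24.07610368 -18.96612369   0.         -46.95777264
 -51.5757241 ]
45 [ -8.4242759   24.07610368 -18.96612369   0.         -46.95777264
 -36.5757241 ]
60 [ -8.4242759   24.07610368 -18.96612369   0.         -46.95777264
 -21.5757241 ]
90 [ -8.4242759   24.07610368 -18.96612369   0.         -46.95777264
   8.4242759 ]
```

View pics/ov.png

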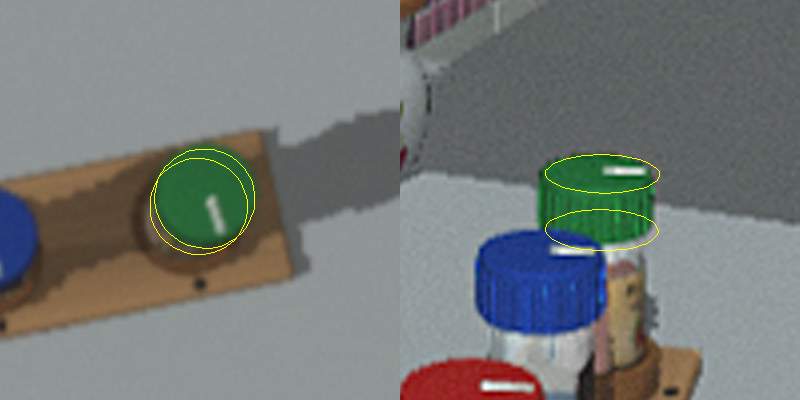

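```bash
python3 - <<'E'
from h import *
C=[.5115,-.2375]
env.goto([*C,.20],[-90,0,62])
env.gripper_to(1.0)
print("hit",env.move_straight([*C,.083],rate=.08,force_limit=8))
s=env.read_state(); print(s["clock"],s["position"],s["force"],s["wrist_torque"])
for n in("top","side"):
    f=env.grab_frame(n); cv2.imwrite(f"pics/pre_{n}.png",f["image"])
a=cv2.imread("pics/pre_top.png")[180:300,270:430]; b=cv2.imread("pics/pre_side.png")[190:310,280:440]
cv2.imwrite("pics/pre.png",cv2.resize(np.vstack([a,b]),None,fx=2.5,fy=2.5))
E
```

```text
hit False
4.25 [ 0.51187009 -0.23758226  0.08354495] [0.51785811 0.83215574 0.0436426 ] [0.0055792  0.01866682 0.01095511]
```

View pics/pre.png

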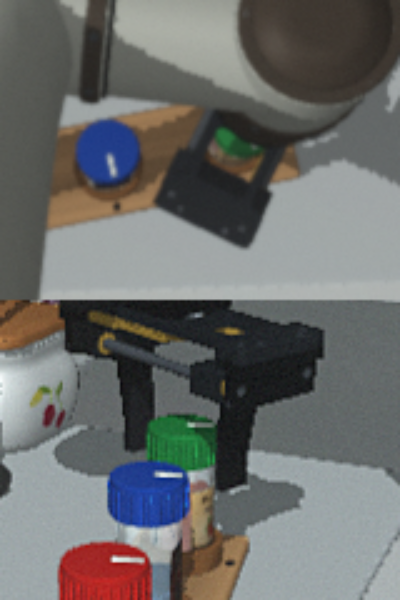

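The view shows the fingers straddling the green cap, one on each side, and clear of the blue cap. I'll close gently first and check the force.

```bash
python3 - <<'E'
from h import *
for F in(8,30):
    env.gripper_to(0.0,F); env.dwell(.2)
    s=env.read_state(); print(F,s["clock"],s["position"],s["opening"],s["opening"]*87,s["force"].round(2),s["wrist_torque"].round(3),s["tool_rot"])
E
```

```text
8 5.2833 [ 0.51324372 -0.23823416  0.0833012 ] 0.5628041543639295 48.963961429661865 [ 4.42 -3.04 -3.53] [-0.975 -1.005 -0.052] [-9.02231584e+01 -2.84275066e-02  6.20172769e+01]
30 5.7 [ 0.51323962 -0.23824176  0.08328267] 0.5566920283256619 48.43220646433259 [ 4.12 -3.87 -3.21] [-0.986 -0.956 -0.085] [-9.02204120e+01 -2.77687199e-02  6.20153358e+01]
```

```bash
python3 - <<'E'
from h import *
C=[.5130,-.2382,.083]
def p(t):
    s=env.read_state(); print(t,round(s["clock"],2),(s["position"]*1000).round(1),"yaw",round(s["tool_rot"][2],1),"F",s["force"].round(1),"M",s["wrist_torque"].round(2),"j6",round(s["joint_positions"][5],1)); return s
env.move_straight(C,rate=.02); p("recentre")
for a in range(8,73,8):
    env.move_straight(C,rotation=[-90,0,62+a]); s=p(a)
    if np.linalg.norm(s["force"])>40: print("stop");break
E
```

```text
recentre 5.95 [ 513.3 -238.3   83.2] yaw 62.0 F [ 1.1 -1.   1.8] M [-0.2  -0.21 -0.05] j6 -19.5
8 6.24 [ 513.2 -238.3   83.2] yaw 69.9 F [ 1.9 -1.1  1.8] M [-0.2  -0.23  0.05] j6 -11.6
16 6.53 [ 513.2 -238.3   83.2] yaw 77.8 F [ 0.4 -0.6  2. ] M [-0.2  -0.17  0.13] j6 -3.7
24 6.83 [ 513.1 -238.2   83.2] yaw 85.8 F [ 0.9 -1.3  3. ] M [-0.17 -0.08  0.1 ] j6 4.2
32 7.12 [ 513.1 -238.2   83.2] yaw 93.7 F [-0.4 -1.   3.1] M [-0.22  0.07  0.03] j6 12.2
40 7.41 [ 513.  -238.3   83.2] yaw 101.7 F [-0.  -0.5  5.3] M [-0.19  0.11  0.09] j6 20.2
48 7.7 [ 513.  -238.3   83.2] yaw 109.7 F [-0.4 -0.5  4.3] M [-0.27  0.31  0.04] j6 28.2
56 7.99 [ 512.9 -238.3   83.2] yaw 117.8 F [-0.2 -1.1  5.2] M [-0.31  0.28  0.07] j6 36.3
64 8.28 [ 512.9 -238.3   83.2] yaw 125.8 F [-1.  -0.8  5. ] M [-0.34  0.34  0.03] j6 44.3
72 8.57 [ 512.4 -238.    82.9] yaw 133.7 F [-1.3  0.8  5. ] M [ 0.07  0.49 -0.32] j6 52.2
```

```bash
python3 - <<'E'
from h import *
C=[.5130,-.2382,.083]
def p(t):
    s=env.read_state(); print(t,round(s["clock"],2),(s["position"]*1000).round(1),"yaw",round(s["tool_rot"][2],1),"F",s["force"].round(1),"M",s["wrist_torque"].round(2)); return s
p(72)
for a in (74,76,78):
    env.move_straight(C,rotation=[-90,0,62+a]); env.dwell(.1); s=p(a)
    if abs(s["wrist_torque"][2])>1.2: break
f=env.grab_frame("side"); cv2.imwrite("pics/turn.png",cv2.resize(f["image"][190:310,280:440],None,fx=4,fy=4))
E
```

```text
72 8.57 [ 512.4 -238.    82.9] yaw 133.7 F [-1.3  0.8  5. ] M [ 0.07  0.49 -0.32]
74 8.93 [ 512.3 -237.9   82.8] yaw 135.6 F [-1.5  0.4  5.3] M [ 0.18  0.54 -0.68]
76 9.28 [ 512.5 -238.    82.8] yaw 137.8 F [-1.4  0.2  3.9] M [ 0.03  0.6  -0.93]
78 9.62 [ 512.4 -238.    82.6] yaw 139.9 F [-2.1  0.6  2.9] M [ 0.11  0.83 -0.91]
```

View pics/turn.png

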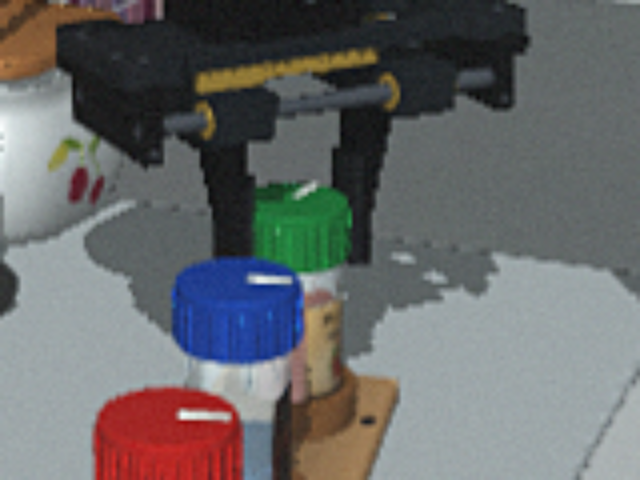

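Torque about the vertical axis rose to 0.9 N m and levelled off, so the cap is at its stop. Releasing, backing off and checking.

```bash
python3 - <<'E'
from h import *
env.gripper_to(1.0); 
s=env.read_state(); print(s["force"].round(1),s["opening"])
env.move_straight([.5125,-.238,.22],rate=.12)
env.goto([.267,-.565,.223],[-90,0,60])
s=env.read_state(); print(s["clock"],s["position"])
f=env.grab_frame("top"); caps(f,"")
g=env.grab_frame("side")
cv2.imwrite("pics/after.png",np.vstack([cv2.resize(f["image"][205:285,225:405],(640,284),interpolation=2),cv2.resize(g["image"][220:300,270:430],(640,310),interpolation=2)]))
E
```

```text
[0.2 0.1 0.6] 1.0023945963903358
13.4083 [ 0.2678632  -0.56449929  0.22299052]
green score 0.95 circ 510.0 -236.9 r 25.7 nbar 21 bar mean [ 511.7 -249.6] bar dir -98.7 centre->bar -82.4
blue score 0.89 circ 492.1 -129.5 r 25.4 nbar 21 bar mean [ 481.9 -132.7] bar dir -167.9 centre->bar -162.4
red score 0.72 circ 471.9 -22.8 r 26.4 nbar 24 bar mean [462.6 -25.4] bar dir -163.0 centre->bar -164.5
```

View pics/after.png

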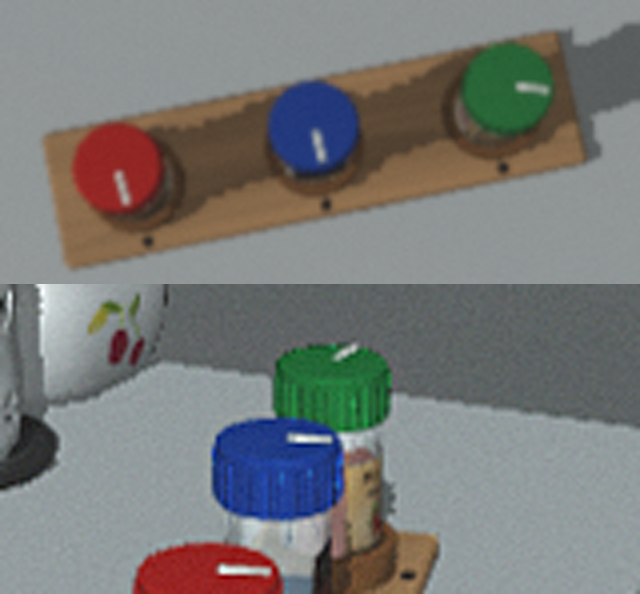

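The green bar has turned to -98.7°. Shut is about -170°, so that is about 71°, which matches the 72° stop. The red and blue bars still point to the dotted side.

```bash
python3 -c "
from workcell import env
env.close_job()"
```

```text
the job is handed in; nothing more can be done
```

The green cap is open to its stop and released. I handed the job in at about 13.5 s, with the arm clear of the jars and touching nothing.

- **Turning:** I gripped the cap at 30 N and turned the gripper 78° anticlockwise. At about 72° the resisting torque began to climb. It levelled off at 0.9 N m, so the cap was at its stop and the fingers slipped slightly on it.
- **Green cap, last picture:** its white bar points to -98.7°. Shut is about -170°, worked out from the three dots, so it turned about 71° against the 72° stop. That is within the measuring error.
- **Red and blue caps, last picture:** the red bar points to -163° and the blue bar to -168°, still at the dotted side. Blue is exactly as it was before. The network found no red cap in the top picture I measured the bars in before starting. So for red I could only compare the pictures by eye, and it looks unchanged.
- **Forces:** the highest force I read on the tool was about 7 N.
- **Disagreements:** the two cameras differed by up to about 12 mm on the cap centres I picked by hand. When the fingers closed, the arm shifted about 1.5 mm, and I recentred before turning.

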